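Load a label roll onto its spindle and into the holder

ROBOT

A 6-joint arm with a two-finger parallel gripper is mounted at the origin on the work surface. World frame = base frame: x ahead of the robot, y to its left, z up, the work surface at z = 0. Lengths are in m, angles in rad, forces in N, time in s.
With the tool pointing down it reaches from about 0.25 to 0.775 m from the base axis. Payload 4 kg.
Tool frame: the origin (TCP) lies midway between the tips of the shut fingers; the grasp point (between the pads) lies 19 mm behind it; z points along the fingers, y is the direction in which the jaws open and shut (so a half turn about z gives the same grasp; the last joint's range is limited). The gripper opens to 94 mm and grips with 3 to 60 N. Pads are 16 mm wide; open, the fingers measure 119 mm over their backs; the gripper's body (75 mm by 177 mm) begins 78 mm behind the grasp point.
Start: joints at [1.21, 0.087, 1.371, -0, 1.684, -0.103], TCP at [0.14, 0.532, 0.206] pointing down, gripper open.
Joint ranges: [-3.1, 3.1], [-0.76, 2.03], [0.27, 2.55], [-1.08, 4.22], [0.17, 2.65], [-2.57, 2.57]. Speed limits (rad/s): [2.79, 2.79, 3.14, 3.14, 3.14, 3.14].

INTERFACE

Orientations are given as a unit quaternion [x, y, z, w].
In Python, from plant import r, capture, ticket gives the robot as it stands. The module is installed in compiled form; this text tells all that it offers.
- The arm moves only by the shell command python3 -m creep 'ROWS' [OPENING] [FORCE]. ROWS is JSON, a list of rows, each an object with "slide": the shift along the world's x, y, z in cm, a list of three; "twist": the turn about the world's z in degrees. A call has 1 to 10 rows; each row is the pose to reach, as a shift and turn from the pose commanded when the call began; what a row does not reach only later rows make up. A row lasts 1/10 s, in which the tool goes at most 50 mm and 8.59 degrees, less where a joint would pass 70% of its speed; a pose out of reach is approached as far as the arm can. A call with a gripper value outside its range is refused whole. OPENING is the opening, from 0 (shut) to 1 (fully open), set as the call begins (- or left out, the last holds). The fingers move at their own pace and stop on an object; FORCE is the grip in N (left out, the last holds). Time passes only in rows, so rows that repeat a pose let the fingers close. It gives the time, the measured TCP pose, the force and the opening at its end, in the units of the state.
- r.sense(): the state, without advancing time (a new reading comes with each control period).
- capture(name): name is "scene" or "side" or "wrist"; returns a dict with "img" (480x640x3 uint8, blue, green, red), "camera_matrix" (3x3 intrinsics, pixels), "camera_from_world" (4x4, takes a point from world to camera coordinates). Camera axes: x right, y down, z forward; pixel columns grow to the right and rows downward; lengths in m; the calibration is good to about 2 mm. A picture is of the moment at which its call begins. There is no depth.
- ticket.sign_off(): hands the job in, once; it reports no verdict.
The state is a dict: "clock": time; "joints": joint angles; "dq": joint speeds; "tau": joint torques, N m; "position": TCP position; "tool_rot": TCP orientation; "contact_force": force on the tool from outside, world axes, zero at the start; "torque": the same for the moment, N m; "width": finger opening in m.
Only numpy, scipy, OpenCV 4.12 (cv2) and the standard library are available. Lean on these libraries where they do the work, as an engineer would, in place of code of your own. Each camera call takes 0.05 s, during which the arm holds its last target. There are 200 camera calls.

TASK

Load the label roll: take the orange-handled spindle out of the white holder, push it tip first through the core of the roll lying in the blue cradle until its flange is home against the roll and presses the roll against the cradle's yellow spring stop with about 10 N for a moment (more than 7 N, never more than 18 N). Then lift the roll out on the spindle and lay the loaded spindle gently back into both slots of the holder, roll still home against the flange, and let go. Do not drop the roll or let it touch the bench, and leave everything else on the bench where it stands.

Things in the scene. Friction and masses are not known exactly. Their poses are not given: they have to be found in the camera images.
- spindle_handle (a point): Centre of the spindle's handle, an orange bar 20 x 20 mm in section, 38 mm long. y axis = spindle axis, +y to the tip. Along +y: handle to 19 mm, orange flange (dia 34) 19 to 25 mm with its flat face at 25, then aluminium rod: dia 17 seat to 29, tapering to dia 14 at 35, dia 14 to 95, tapered tip (dia 7) at 103 mm. At the start it lies level in the holder, handle sides upright.
- spindle: The same spindle, 0.11 kg; origin on its axis at the flange's flat face (25 mm towards the tip from the handle's centre), same axes. Along -y from the handle's centre: handle to 19 mm, round journal of dia 14 to 37 mm, orange end disc of dia 26 to 43 mm.
- roll_centre (a point): Centre of the white label roll: dia 76, 50 mm long (round side of 12 flats), about 0.18 kg (varies by a third). Axis = y axis of this frame, with a cardboard-lined through bore of dia 19. It lies level in the cradle, axis along the cradle's y. With the flange home it is 50 mm from the handle's centre; hanging on the rod it sits 1 to 3 mm below the rod's axis.
- roll: The same roll; origin at its centre, same axes.
- holder: Fixed roll holder, origin on the bench under the centre of its grey base plate (110 x 124 x 8 mm). Two white cheeks 8 mm thick at y = -58 and +58 mm, each with a slot open at the top, 18 mm wide, floor 53 mm above the bench, splayed lead-in up to about 84 mm. The spindle lies in them along the holder's y, tip to +y. The roll hangs clear between the cheeks.
- holder_seat (a point): Where the handle's centre is when the spindle is properly laid in: 31 mm towards -y from the holder's middle, 60 mm above the bench, between the cheeks, with only the base plate below. The spindle has about 5 mm of end play each way (its journal lies in the cheek at -y, the rod in the cheek at +y). Axes as the holder.
- cradle: Fixed cradle, origin on the bench; aluminium base plate 100 x 150 x 8 mm (y = -39 to +111 mm). Two blue plates form a shallow V along y, from y = -22 to +68 mm, at most 36 mm high. The roll rests in it, axis 62 mm above the bench over x = 0, centre at y = -13 to -3 mm at the start; it slides along y at a push of 1 to 3.5 N. The spindle enters from the open -y end.
- cradle_end (a point): Point on the roll's axis line, 36 mm towards +y from the cradle's origin, 62 mm up. The face of the yellow spring stop stands 0 to 30 mm further along +y, not measured. The stop is U-shaped, 80 mm high, with a 26 mm slot open at the top for the rod's tip; it yields about 0.3 mm per newton (at most 10 mm). The roll must be pushed along the V until it bears on it.
- spare_roll: Bystander: pale blue label roll standing on its end, 64 mm diameter, 40 mm high; origin under its centre.
- empty_core: Bystander: empty cardboard core standing on end, 25 mm diameter, 50 mm high; origin under its centre.
- amber_bottle: Bystander: amber glass bottle with blue cap, 70 mm diameter, 130 mm high; origin under its centre.
- clear_bottle: Bystander: clear glass bottle with blue cap, 70 mm diameter, 130 mm high; origin under its centre.
- beaker: Bystander: glass beaker, 66 mm diameter, 80 mm high; origin under its centre.
- spatula: Bystander: steel spatula lying flat, 165 mm long; origin under it near its middle.
- table: The dark bench top, its upper face at height 0.
Things that resemble listed ones, but are neither listed nor needed, are in the scene too. What is shaped like the cradle but green or purple is not meant. What is shaped like the holder but red is not meant.

How it is judged:
By the outcome, as a careful person would: the job done as asked, in the order asked, and still so for the second after the job is handed in, with the robot touching nothing.
It also fails if it takes over 64 s, if anything falls off the work surface, if the arm or the gripper's body presses on something with over 40 N, if the wrist force passes 120 N, or if a joint passes its speed limit or range.

## Working session

There is one attempt and no reset: what is moved stays moved. The work goes in short steps, Python scripts to look and compute and a shell command to move; the robot and the scene stay as the last step left them, time stands still between calls to the robot, and variables do not carry over. Pictures are saved under pics/ and viewed, about 8 in all and at most 12, crops included, and the job is handed in when it is done.

```bash
mkdir -p pics; python3 - <<'E'
from plant import r,capture
import cv2,pickle,numpy as np
d={n:capture(n) for n in("scene","side","wrist")}
pickle.dump(d,open("v0.pkl","wb"))
for n in d:
    cv2.imwrite(f"pics/{n}0.png",d[n]["img"]); print(n,d[n]["camera_matrix"].round(1).tolist(),d[n]["camera_from_world"].round(3).tolist())
print(r.sense())
E
```

```text
scene [[445.7, 0.0, 325.4], [0.0, 445.7, 244.4], [0.0, 0.0, 1.0]] [[0.756, 0.655, -0.007, -0.422], [0.534, -0.622, -0.573, -0.214], [-0.379, 0.429, -0.82, 1.578], [0.0, 0.0, 0.0, 1.0]]
side [[445.7, 0.0, 323.6], [0.0, 445.7, 237.6], [0.0, 0.0, 1.0]] [[0.734, -0.679, -0.011, -0.356], [-0.516, -0.546, -0.66, 0.334], [0.442, 0.49, -0.751, 0.801], [0.0, 0.0, 0.0, 1.0]]
wrist [[332.3, 0.0, 319.4], [0.0, 332.3, 240.6], [0.0, 0.0, 1.0]] [[0.255, 0.967, -0.002, -0.549], [0.941, -0.248, 0.231, -0.024], [0.222, -0.061, -0.973, 0.389], [0.0, 0.0, 0.0, 1.0]]
{'clock': 0.15, 'joints': array([ 1.20990179e+00,  8.78176138e-02,  1.37182421e+00,  1.33854394e-05,
        1.68361893e+00, -1.03083027e-01]), 'dq': array([-0.0001652 , -0.00287392, -0.00412541,  0.00172442, -0.00013091,
       -0.00041331]), 'tau': array([ 4.35456705e-04, -3.40642941e+01, -3.02792573e+01,  7.18302280e-02,
        3.05554213e-02, -1.19710453e-04]), 'position': array([0.14008074, 0.53145168, 0.20459741]), 'tool_rot': array([ 1.28548268e-01,  9.91702903e-01, -8.10176579e-04, -1.98231730e-04]), 'contact_force': array([0.66788717, 0.24522057, 0.05419363]), 'torque': array([ 0.04567122, -0.01788122,  0.06055518]), 'width': 0.09352007185841842}
```

View pics/scene0.png

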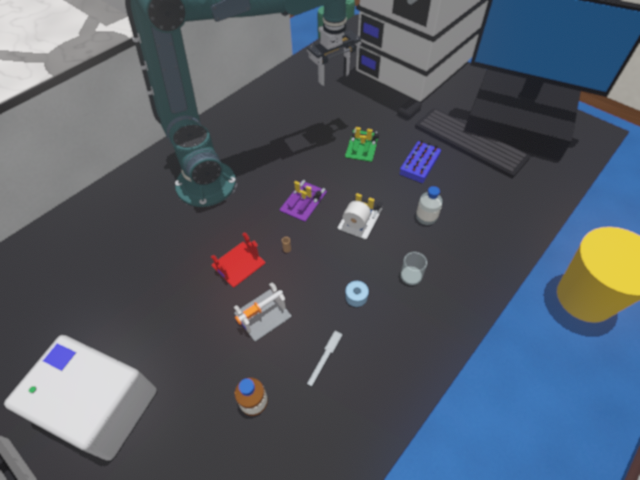

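View pics/side0.png

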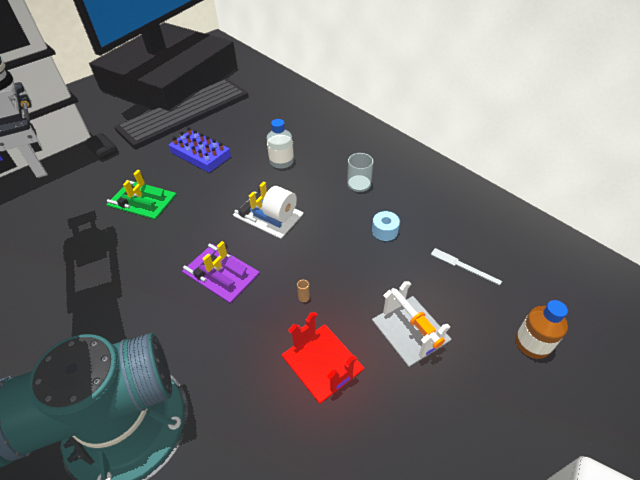

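Scene shows the holder with the spindle at about (262,313) and the cradle with the roll at (360,215). In the side view they are at (412,328) and (268,212). Next I'll get coarse positions.

```bash
cat > h.py <<'E'
import numpy as np,cv2,pickle
def ray(v,uv):
    T=v["camera_from_world"];R=T[:3,:3];c=-R.T@T[:3,3]
    d=R.T@np.linalg.solve(v["camera_matrix"],np.array([uv[0],uv[1],1.]));return c,d/np.linalg.norm(d)
def plane(v,uv,z):
    c,d=ray(v,uv);return c+d*(z-c[2])/d[2]
def tri(va,a,vb,b):
    A=np.zeros((3,3));y=np.zeros(3)
    rs=[ray(va,a),ray(vb,b)]
    for c,d in rs:
        P=np.eye(3)-np.outer(d,d);A+=P;y+=P@c
    p=np.linalg.solve(A,y);return p,[round(float(np.linalg.norm((np.eye(3)-np.outer(d,d))@(p-c)))*1e3,1) for c,d in rs]
def proj(v,p):
    q=v["camera_from_world"]@np.r_[p,1];q=v["camera_matrix"]@q[:3];return q[:2]/q[2]
E
python3 - <<'E'
from h import *
d=pickle.load(open("v0.pkl","rb"))
S,D=d["scene"],d["side"]
np.set_printoptions(precision=4,suppress=True)
for n,a,b in[("handle",(250,311),(427,325)),("roll",(358,215),(281,205)),("spare",(357,293),(386,226)),("core",(286,244),(304,291)),("amber cap",(247,386),(557,310)),("clear cap",(434,191),(278,126)),("beaker",(414,268),(360,172)),("greenU",(365,135),(133,185)),("purpU",(303,190),(216,255))]:
    print(n,*tri(S,a,D,b))
for n,a in [("spat",[(338,335),(311,382)]),("hold corners",[(236,306),(253,338),(290,317)]),("cradcorn",[(339,225),(368,236),(381,203)]),("red",[(214,262),(235,283),(265,262)])]:
    print(n,[plane(S,p,.004)[:2].round(3).tolist() for p in a])
# orange mask
for n in d:
    v=d[n];h=cv2.cvtColor(v["img"],cv2.COLOR_BGR2HSV);m=cv2.inRange(h,(8,180,150),(20,255,255))
    k,l,st,c=cv2.connectedComponentsWithStats(m)
    print(n,[(st[i].tolist(),c[i].round(1).tolist()) for i in range(1,k) if st[i][4]>15])
E
```

```text
handle [ 0.5122 -0.2607  0.0692] [0.2, 0.2]
roll [0.5232 0.1969 0.0576] [3.3, 3.3]
spare [ 0.6843 -0.0064  0.0207] [1.8, 1.8]
core [ 0.4101 -0.018   0.0281] [1.2, 1.2]
amber cap [ 0.6744 -0.4143  0.1251] [1.1, 1.1]
clear cap [0.6723 0.3846 0.1199] [3.4, 3.4]
beaker [0.7659 0.1616 0.0397] [1.3, 1.3]
greenU [0.2978 0.5257 0.0434] [0.8, 0.8]
purpU [0.318  0.165  0.0608] [1.5, 1.5]
spat [[0.722, -0.135], [0.752, -0.282]]
hold corners [[0.439, -0.26], [0.548, -0.296], [0.582, -0.183]]
cradcorn [[0.476, 0.163], [0.576, 0.189], [0.524, 0.328]]
red [[0.274, -0.201], [0.379, -0.209], [0.394, -0.097]]
scene [([245, 305, 14, 12, 74], [251.6, 310.7])]
side [([529, 306, 38, 32, 674], [546.3, 323.8]), ([411, 312, 17, 24, 117], [418.6, 323.1]), ([433, 338, 11, 10, 51], [438.3, 343.1])]
wrist []
```

```bash
python3 -m creep '[{"slide":[0,0,0],"twist":0}]' 2>&1 | tail -5
```

```text
clock: 0.25
position: [0.1401, 0.5316, 0.2049]
tool_rot: [0.129, 0.992, -0.001, -0.0]
contact_force: [0.0, 0.5, 0.6]
width: 0.094
```

```bash
for i in 1; do python3 -m creep '[{"slide":[40,-39,-2],"twist":-55},{"slide":[40,-39,-2],"twist":-55},{"slide":[40,-39,-2],"twist":-55},{"slide":[40,-39,-2],"twist":-55},{"slide":[40,-39,-2],"twist":-55},{"slide":[40,-39,-2],"twist":-55},{"slide":[40,-39,-2],"twist":-55},{"slide":[40,-39,-2],"twist":-55},{"slide":[40,-39,-2],"twist":-55},{"slide":[40,-39,-2],"twist":-55}]'; done
```

```text
clock: 1.25
position: [0.4991, 0.1813, 0.1876]
tool_rot: [0.572, 0.82, 0.0, 0.0]
contact_force: [1.2, 1.0, -0.7]
width: 0.0938
```

```bash
python3 -m creep '[{"slide":[4,-4,-0.5],"twist":0},{"slide":[4,-4,-0.5],"twist":0},{"slide":[4,-4,-0.5],"twist":0},{"slide":[4,-4,-0.5],"twist":0}]'; python3 - <<'E'
from plant import r,capture
import cv2,pickle
v=capture("wrist");pickle.dump(v,open("w1.pkl","wb"));cv2.imwrite("pics/w1.png",v["img"]);print(r.sense()["position"])
E
```

```text
clock: 1.65
position: [0.5373, 0.1438, 0.1826]
tool_rot: [0.572, 0.82, 0.0, -0.0]
contact_force: [-0.1, 0.1, -0.1]
width: 0.0939
[0.53716582 0.14425612 0.18290594]
```

View pics/w1.png

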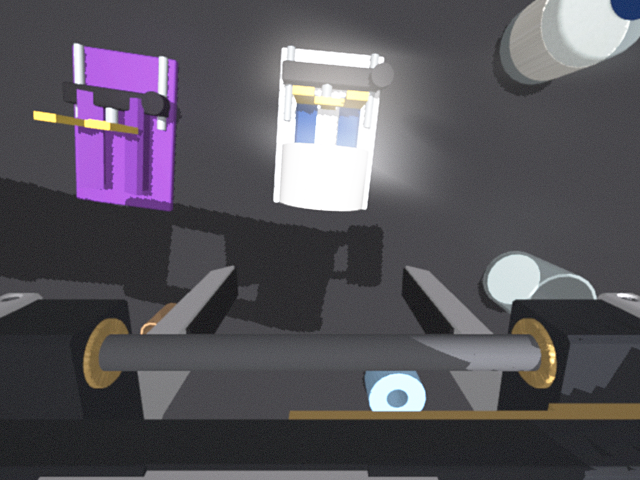

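The wrist view shows the cradle base from (283,48) to (369,209), the roll near (322,177) and the yellow stop near (330,97). The purple decoy is to the left. I'll zoom in on the cradle.

```bash
python3 - <<'E'
from h import *
v=pickle.load(open("w1.pkl","rb"));im=v["img"][35:225,255:405]
cv2.imwrite("pics/w1c.png",cv2.resize(im,None,fx=3,fy=3,interpolation=cv2.INTER_CUBIC))
E
```

```text
(no output)
```

View pics/w1c.png

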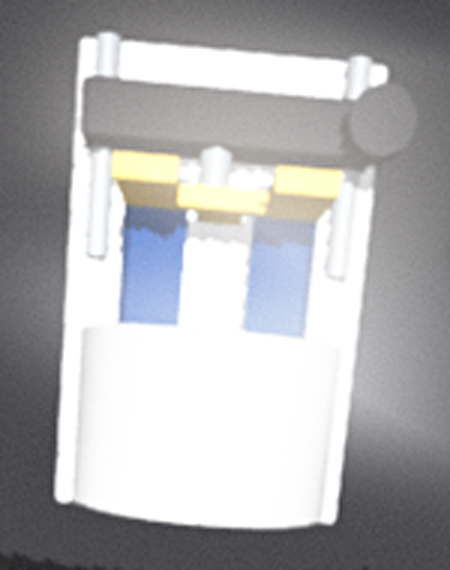

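```bash
python3 - <<'E'
from h import *
np.set_printoptions(precision=4,suppress=True)
v=pickle.load(open("w1.pkl","rb"));print("cam",ray(v,(0,0))[0])
P=[plane(v,(255+a/3,35+b/3),.008)[:2] for a,b in((80,37),(387,66),(338,523),(56,501))]
P=np.array(P);print(P)
for i in range(4): print(np.linalg.norm(P[i]-P[i-1]),end=" ")
yd=(P[0]+P[1]-P[2]-P[3]);yd/=np.linalg.norm(yd);xd=P[1]-P[0]+P[2]-P[3];xd/=np.linalg.norm(xd)
yaw=(np.arctan2(-yd[0],yd[1])+np.arctan2(xd[1],xd[0]))/2
print("yaws",np.degrees([np.arctan2(-yd[0],yd[1]),np.arctan2(xd[1],xd[0])]))
Y=np.array([-np.sin(yaw),np.cos(yaw)]);X=np.array([Y[1],-Y[0]])
O=P.mean(0)-Y*.036;print("origin",O)
L=lambda p:np.array([(p[:2]-O)@X,(p[:2]-O)@Y])*1e3
for n,q,z in[("roll L",(80,420),.062),("roll R",(336,430),.062),("far edge top",(211,336),.1),("near top",(200,527),.1),("near top z62L",(75,495),.062),("near z62R",(330,510),.062),("stop top L",(145,180),.08),("stop top R",(305,195),.08)]:
    print(n,L(plane(v,(255+q[0]/3,35+q[1]/3),z)))
print("cam local",L(ray(v,(0,0))[0]))
E
```

```text
cam [0.5153 0.206  0.3617]
[[0.444  0.2943]
 [0.5396 0.3205]
 [0.5806 0.1778]
 [0.4838 0.1504]]
0.1492689104748718 0.09914873816083639 0.14854194459765896 0.10062632645634534 yaws [15.7566 15.5573]
origin [0.5217 0.2011]
roll L [-37.36    -7.2117]
roll R [38.283  -4.0652]
far edge top [-1.3357 18.0076]
near top [ -0.1534 -30.6568]
near top z62L [-37.6662 -29.4145]
near z62R [ 39.1518 -27.7874]
stop top L [-21.6966  56.9116]
stop top R [20.6605 56.6045]
cam local [-4.8664  6.4998]
```

```bash
python3 -m creep '[{"slide":[-4.4,-42.3,0],"twist":-37},{"slide":[-4.4,-42.3,0],"twist":-37},{"slide":[-4.4,-42.3,0],"twist":-37},{"slide":[-4.4,-42.3,0],"twist":-37},{"slide":[-4.4,-42.3,0],"twist":-37},{"slide":[-4.4,-42.3,0],"twist":-37},{"slide":[-4.4,-42.3,0],"twist":-37},{"slide":[-4.4,-42.3,0],"twist":-37},{"slide":[-4.4,-42.3,0],"twist":-37},{"slide":[-4.4,-42.3,0],"twist":-37}]';python3 -m creep '[{"slide":[0,0,0],"twist":0},{"slide":[0,0,0],"twist":0},{"slide":[0,0,0],"twist":0}]'; python3 - <<'E'
from plant import r,capture
import cv2,pickle
v=capture("wrist");pickle.dump(v,open("w2.pkl","wb"));im=v["img"]
cv2.imwrite("pics/w2.png",cv2.resize(im[20:280,200:460],None,fx=2.3,fy=2.3,interpolation=cv2.INTER_CUBIC));print(r.sense())
E
```

```text
clock: 2.7
position: [0.4936, -0.2815, 0.1827]
tool_rot: [0.803, 0.596, -0.0, 0.0]
contact_force: [0.4, 0.0, 1.1]
width: 0.0942
clock: 3.0
position: [0.4946, -0.2781, 0.183]
tool_rot: [0.802, 0.598, 0.0, 0.0]
contact_force: [0.3, 0.0, 0.3]
width: 0.0943
{'clock': 3.05, 'joints': array([-6.12691982e-01,  1.30965011e-01,  1.36716981e+00,  2.48742324e-04,
        1.64295147e+00, -3.22520378e-01]), 'dq': array([-0.00787796,  0.00357703, -0.00039267, -0.00221156, -0.00272402,
       -0.00106829]), 'tau': array([-7.41866953e-02, -3.56898737e+01, -3.01006186e+01,  6.33093738e-02,
        3.75795434e-02,  2.20433380e-03]), 'position': array([ 0.49450379, -0.27831245,  0.18296996]), 'tool_rot': array([8.01903770e-01, 5.97453147e-01, 1.96946042e-04, 2.01744983e-04]), 'contact_force': array([ 1.05393991, -0.12147001,  0.35329809]), 'torque': array([-0.078983  ,  0.08335337,  0.00666082]), 'width': 0.09372015968975157}
```

View pics/w2.png

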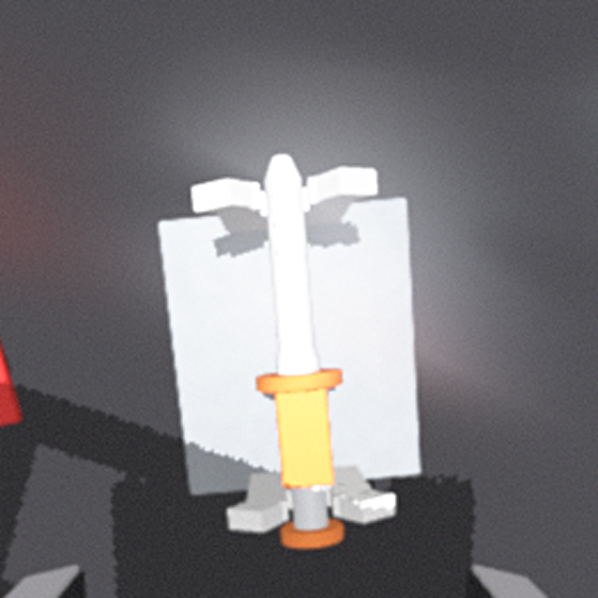

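Crop shows the spindle in the holder. The handle's top face spans (276,393) to (331,484), the tip is at (283,155), and the base plate corners are (159,221), (408,198), (421,472) and (189,494).

```bash
python3 - <<'E'
from h import *
np.set_printoptions(precision=4,suppress=True)
v=pickle.load(open("w2.pkl","rb"))
g=lambda q,z:plane(v,(200+q[0]/2.3,20+q[1]/2.3),z)[:2]
P=np.array([g(q,.008) for q in((159,221),(408,198),(421,472),(189,494))])
print([np.linalg.norm(P[i]-P[i-1]).round(4) for i in range(4)])
yd=(P[0]+P[1]-P[2]-P[3]);xd=P[1]-P[0]+P[2]-P[3]
ys=[np.arctan2(-yd[0],yd[1]),np.arctan2(xd[1],xd[0])];print("yaws",np.degrees(ys));yaw=np.mean(ys)
Y=np.array([-np.sin(yaw),np.cos(yaw)]);X=np.array([Y[1],-Y[0]]);O=P.mean(0);print("origin",O,"seat",O-.031*Y)
L=lambda p:np.array([(p-O)@X,(p-O)@Y])*1e3
H=np.array([g(q,.07) for q in((276,393),(326,388),(331,484),(285,487))])
print("handle",H.mean(0),L(H.mean(0)),[np.linalg.norm(H[i]-H[i-1]).round(4) for i in range(4)])
h=H[0]+H[1]-H[2]-H[3];print("handle yaw",np.degrees(np.arctan2(-h[0],h[1])))
t=g((283,155),.062);e=g((312,535),.06);print("tip",t,L(t),"end",e,L(e),np.linalg.norm(t-e),"yaw",np.degrees(np.arctan2(-(t-e)[0],(t-e)[1])))
from scipy.spatial.transform import Rotation as R
E
```

```text
[np.float64(0.1226), np.float64(0.1089), np.float64(0.1215), np.float64(0.11)]
yaws [-11.7152 -11.3892]
origin [ 0.5199 -0.2277] seat [ 0.5136 -0.2581]
handle [ 0.5135 -0.258 ] [ -0.2159 -30.9041] [np.float64(0.0366), np.float64(0.019), np.float64(0.0372), np.float64(0.018)]
handle yaw -11.933301297674479
tip [ 0.5348 -0.1571] [ 0.4736 72.1436] end [ 0.5053 -0.2985] [ -0.0631 -72.2225] 0.1443670826517137 yaw -11.7652158381075
```

```bash
python3 -m creep '[{"slide":[1.9,2.0,0],"twist":5},{"slide":[1.9,2.0,-5],"twist":5},{"slide":[1.9,2.0,-8],"twist":5},{"slide":[1.9,2.0,-8],"twist":5},{"slide":[1.9,2.0,-8],"twist":5}]' 0.6; python3 -c "
from plant import r;print(r.sense()['position'],r.sense()['tool_rot'],r.sense()['width'])"
```

```text
clock: 3.55
position: [0.5131, -0.2593, 0.103]
tool_rot: [0.776, 0.631, -0.0, -0.0]
contact_force: [-0.5, 0.2, 0.3]
width: 0.0582
[ 0.51314966 -0.25932766  0.10295989] [ 7.75574141e-01  6.31256452e-01 -1.83637063e-05 -2.07169307e-04] 0.05816345876412099
```

```bash
python3 -m creep '[{"slide":[0,0.1,-3],"twist":0},{"slide":[0,0.1,-5],"twist":0},{"slide":[0,0.1,-6.2],"twist":0},{"slide":[0,0.1,-6.2],"twist":0},{"slide":[0,0.1,-6.2],"twist":0}]'; python3 -m creep '[{"slide":[0,0,0],"twist":0},{"slide":[0,0,0],"twist":0},{"slide":[0,0,0],"twist":0},{"slide":[0,0,0],"twist":0},{"slide":[0,0,0],"twist":0},{"slide":[0,0,0],"twist":0},{"slide":[0,0,0],"twist":0}]' 0 50
```

```text
clock: 4.05
position: [0.5141, -0.2597, 0.0425]
tool_rot: [0.776, 0.631, 0.001, 0.001]
contact_force: [-0.4, 0.1, 0.7]
width: 0.0563
clock: 4.75
position: [0.5129, -0.259, 0.0407]
tool_rot: [0.776, 0.631, -0.0, 0.0]
contact_force: [-0.2, 0.4, 1.2]
width: 0.0195
```

```bash
python3 -m creep '[{"slide":[0,0,1],"twist":0},{"slide":[0,0,3],"twist":0},{"slide":[0,0,6],"twist":0},{"slide":[0,0,8],"twist":0},{"slide":[0,0,8],"twist":0}]'; python3 -m creep '[{"slide":[0.7,4,0],"twist":4},{"slide":[1.3,8,0],"twist":8},{"slide":[2,12,0],"twist":12},{"slide":[2.6,16,0],"twist":16},{"slide":[3.3,20,0],"twist":20},{"slide":[3.9,24,0],"twist":24},{"slide":[4.5,28,0],"twist":27.3},{"slide":[4.9,31,0],"twist":27.3},{"slide":[4.9,31.6,0],"twist":27.3},{"slide":[4.9,31.6,0],"twist":27.3}]'; python3 -m creep '[{"slide":[0,0,0],"twist":0},{"slide":[0,0,0],"twist":0}]'; python3 - <<'E'
from plant import r,capture
import pickle,cv2
s=r.sense();print(s["position"],s["tool_rot"],s["width"],s["contact_force"])
v=capture("wrist");pickle.dump(v,open("w3.pkl","wb"));cv2.imwrite("pics/w3.png",cv2.resize(v["img"][0:400,170:470],None,fx=1.5,fy=1.5,interpolation=cv2.INTER_CUBIC))
E
```

```text
clock: 5.25
position: [0.5151, -0.2603, 0.1251]
tool_rot: [0.776, 0.631, 0.001, 0.004]
contact_force: [-0.7, -0.5, -0.5]
width: 0.0198
clock: 6.25
position: [0.5612, 0.0577, 0.1193]
tool_rot: [0.604, 0.797, -0.001, -0.001]
contact_force: [-0.5, 0.3, -1.2]
width: 0.0196
clock: 6.45
position: [0.5618, 0.0556, 0.1203]
tool_rot: [0.606, 0.796, -0.0, -0.0]
contact_force: [0.0, -0.6, -2.1]
width: 0.0196
[0.56181623 0.05556125 0.12028757] [ 6.05859877e-01  7.95571296e-01 -3.47517086e-04 -4.52101403e-05] 0.019614619253311847 [ 0.04215256 -0.61322529 -2.12638345]
```

View pics/w3.png

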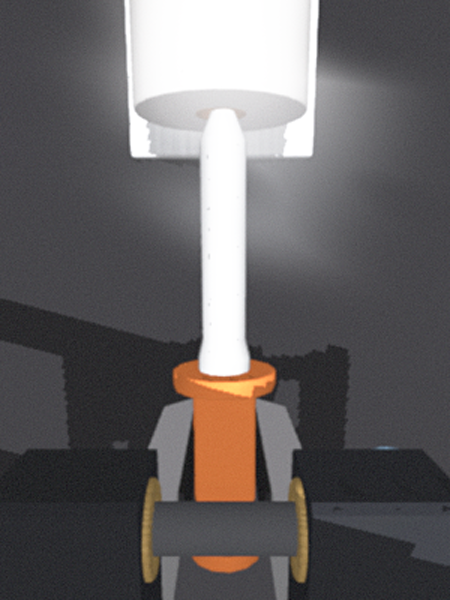

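Wrist view shows the spindle held straight, with its tip at (223,112) pointing at the bore near (220,113). The roll's near face spans 134–308. Next I'll compute the lateral offset.

```bash
python3 - <<'E'
from h import *
np.set_printoptions(precision=2,suppress=True)
v=pickle.load(open("w3.pkl","rb"))
O=np.array([.5217,.2011]);a=np.radians(15.65);Y=np.array([-np.sin(a),np.cos(a)]);X=np.array([Y[1],-Y[0]])
L=lambda p:np.array([(p-O)@X,(p-O)@Y])*1e3
g=lambda q,z:L(plane(v,(170+q[0]/1.5,q[1]/1.5),z)[:2])
z=.1393
print("tip",g((223.,113),z),"seat",g((224,366),z+.006),"rod",(g((203,240),z)+g((246,240),z))/2,"flange",(g((173,375),z)+g((276,375),z))/2)
print("roll face L R",g((134,103),.062),g((308,100),.062),"mid",(g((134,103),.062)+g((308,100),.062))/2)
print("roll sides far",(g((129,30),.062)+g((313,30),.062))/2, "base near L,R",g((131,157),.008),g((313,156),.008))
print("TCP",L(np.array([.5618,.0556])))
E
```

```text
tip [  0.32 -47.47] seat [   0.27 -122.91] rod [  0.6 -83.9] flange [   0.41 -127.48]
roll face L R [-38.57 -25.31] [ 37.23 -24.46] mid [ -0.67 -24.89]
roll sides far [-0.48  2.77] base near L,R [-50.36 -38.85] [ 49.27 -38.8 ]
TCP [  -0.64 -150.92]
```

```bash
python3 -m creep '[{"slide":[-0.08,0,-2],"twist":0.2},{"slide":[-0.08,0,-5],"twist":0.2},{"slide":[-0.08,0,-7.2],"twist":0.2},{"slide":[-0.08,0,-7.8],"twist":0.2},{"slide":[-0.08,0,-7.8],"twist":0.2},{"slide":[-0.08,0,-7.8],"twist":0.2},{"slide":[-0.08,0,-7.8],"twist":0.2}]'; python3 - <<'E'
from plant import r,capture
import pickle,cv2
from h import *
s=r.sense();print(s["position"],s["tool_rot"],s["contact_force"],s["torque"])
v=capture("wrist");pickle.dump(v,open("w4.pkl","wb"))
S=capture("side");pickle.dump(S,open("s4.pkl","wb"))
a=cv2.resize(v["img"][0:270,230:410],None,fx=2,fy=2,interpolation=cv2.INTER_CUBIC)
b=cv2.resize(S["img"][170:260,225:315],None,fx=4.4,fy=6,interpolation=cv2.INTER_CUBIC)
cv2.imwrite("pics/w4.png",np.hstack([a,b]))
E
```

```text
clock: 7.2
position: [0.5626, 0.0568, 0.0446]
tool_rot: [0.604, 0.797, 0.001, 0.001]
contact_force: [-0.2, -0.2, -1.9]
width: 0.0196
[0.56258204 0.05679704 0.04456282] [0.60383062 0.79711063 0.00108222 0.00143156] [-0.21054998 -0.19311688 -1.86680265] [-0.08284509  0.04473487 -0.03384703]
```

View pics/w4.png

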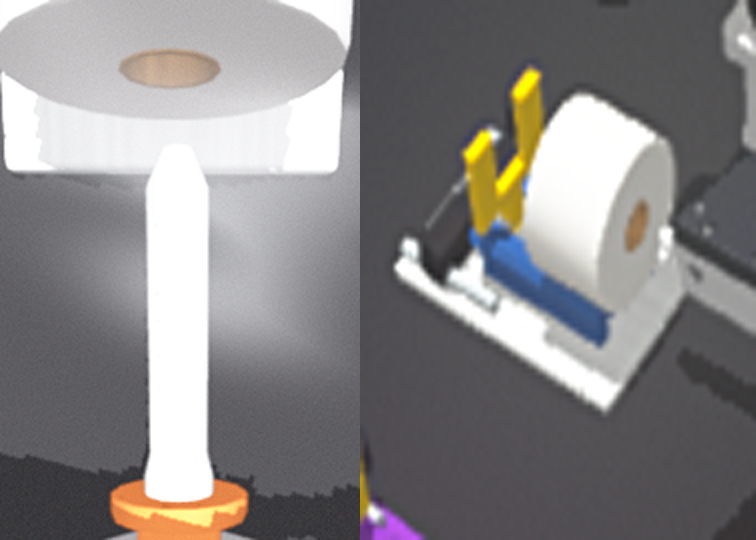

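Left half: the bore ellipse centre is at (170,68), the tip at (178,148) and the flange at (179,495). The rod sits slightly right of the bore.

```bash
cat >> h.py <<'E'
O=np.array([.5217,.2011]);_a=np.radians(15.65);Y=np.array([-np.sin(_a),np.cos(_a)]);X=np.array([Y[1],-Y[0]])
L=lambda p:np.array([(p[:2]-O)@X,(p[:2]-O)@Y])*1e3
E
python3 - <<'E'
from h import *
from plant import r
np.set_printoptions(precision=2,suppress=True)
v=pickle.load(open("w4.pkl","rb"))
g=lambda q,z:L(plane(v,(230+q[0]/2,q[1]/2),z))
z=.062
print("tip",g((178,146),z),"rodfar",(g((150,190),z)+g((208,190),z))/2,"rodnear",(g((149,430),z)+g((209,430),z))/2,"fl",(g((110,497),z)+g((248,497),z))/2)
print("bore L,R",g((120,68),z),g((219,68),z),"top/bot",g((170,48),.0715),g((170,88),.0525),"base",g((4,170),.008),g((340,172),.008))
print("roll face LR",g((-3,45),z),g((346,48),z))
s=r.sense();print(s["position"],L(s["position"]))
E
python3 -m creep '[{"slide":[0,0,0],"twist":0}]'
```

```text
tip [  0.93 -45.15] rodfar [  1.16 -54.29] rodnear [   1.19 -109.11] fl [   1.21 -126.1 ]
bore L,R [-11.7  -29.59] [  9.85 -29.55] top/bot [ -0.73 -29.1 ] [ -0.91 -30.55] base [-51.09 -38.98] [ 49.72 -39.41]
roll face LR [-38.16 -25.19] [ 37.3  -25.62]
[0.56 0.06 0.04] [   0.16 -149.72]
clock: 7.4
position: [0.5618, 0.057, 0.0436]
tool_rot: [0.604, 0.797, 0.001, 0.001]
contact_force: [0.7, 0.2, -0.8]
width: 0.0195
```

```bash
python3 -m creep '[{"slide":[-0.14,-0.04,-0.1],"twist":0.2},{"slide":[-0.14,-0.04,-0.1],"twist":0.2},{"slide":[-0.27,0.44,-0.1],"twist":0.2},{"slide":[-0.41,0.92,-0.1],"twist":0.2},{"slide":[-0.54,1.4,-0.1],"twist":0.2},{"slide":[-0.68,1.89,-0.1],"twist":0.2},{"slide":[-0.81,2.37,-0.1],"twist":0.2},{"slide":[-0.95,2.85,-0.1],"twist":0.2},{"slide":[-0.95,2.85,-0.1],"twist":0.2},{"slide":[-0.95,2.85,-0.1],"twist":0.2}]'; python3 - <<'E'
from plant import r,capture
from h import *
np.set_printoptions(precision=2,suppress=True)
s=r.sense();print(L(s["position"]),s["position"]*1e3,s["contact_force"],s["torque"])
q=s["tool_rot"];print(np.degrees(np.arctan2(2*q[1]**2-1,2*q[0]*q[1])))
v=capture("wrist");pickle.dump(v,open("w5.pkl","wb"))
cv2.imwrite("pics/w5.png",cv2.resize(v["img"][0:270,230:410],None,fx=2,fy=2,interpolation=cv2.INTER_CUBIC))
E
```

```text
clock: 8.4
position: [0.5517, 0.0856, 0.0416]
tool_rot: [0.602, 0.798, -0.0, 0.0]
contact_force: [0.3, 0.6, -1.4]
width: 0.0196
[  -2.28 -119.26] [551.68  85.64  41.64] [ 0.27  0.57 -1.43] [-0.1   0.04  0.01]
15.953045460946482
```

View pics/w5.png

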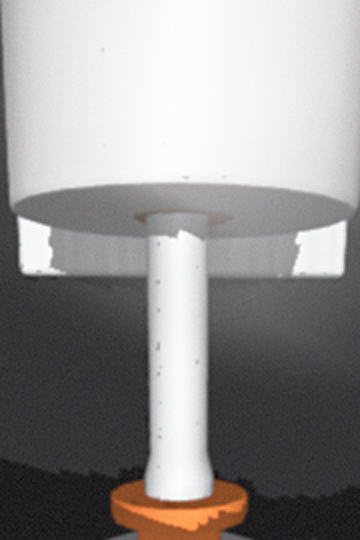

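The tip is inside the bore. The rod centre is at about 179 and the bore/roll centre at about 184, so the rod is roughly 1 mm too far left. I'll correct that and continue.

```bash
python3 -m creep '[{"slide":[0.11,0.03,0.08],"twist":-0.3},{"slide":[-0.02,0.51,0.08],"twist":-0.3},{"slide":[-0.16,0.99,0.08],"twist":-0.3},{"slide":[-0.29,1.47,0.08],"twist":-0.3},{"slide":[-0.43,1.96,0.08],"twist":-0.3},{"slide":[-0.56,2.44,0.08],"twist":-0.3},{"slide":[-0.70,2.92,0.08],"twist":-0.3},{"slide":[-0.83,3.4,0.08],"twist":-0.3},{"slide":[-0.97,3.88,0.08],"twist":-0.3},{"slide":[-0.97,3.88,0.08],"twist":-0.3}]'; python3 - <<'E'
from plant import r,capture
from h import *
np.set_printoptions(precision=2,suppress=True)
s=r.sense();print(L(s["position"]),s["position"]*1e3,s["contact_force"],s["torque"])
q=s["tool_rot"];print(np.degrees(np.arctan2(2*q[1]**2-1,2*q[0]*q[1])))
v=capture("wrist");pickle.dump(v,open("w6.pkl","wb"))
cv2.imwrite("pics/w6.png",cv2.resize(v["img"][0:270,230:410],None,fx=2,fy=2,interpolation=cv2.INTER_CUBIC))
E
```

```text
clock: 9.45
position: [0.5418, 0.125, 0.0424]
tool_rot: [0.604, 0.797, 0.0, -0.0]
contact_force: [-0.7, -0.4, -0.3]
width: 0.0197
[ -1.18 -78.7 ] [541.79 125.    42.44] [-0.72 -0.42 -0.3 ] [-0.09  0.07  0.02]
15.675556596474866
```

View pics/w6.png

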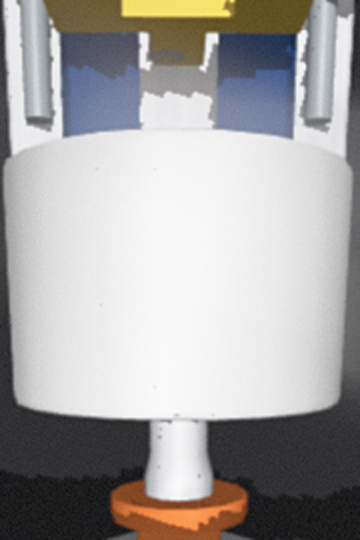

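The roll (14–340, centre 177) and the rod (179) are aligned, and the flange gap is about 23 mm. Advancing 40 mm.

```bash
python3 -m creep '[{"slide":[-0.08,0.29,0],"twist":0},{"slide":[-0.19,0.67,0],"twist":0},{"slide":[-0.3,1.06,0],"twist":0},{"slide":[-0.41,1.44,0],"twist":0},{"slide":[-0.51,1.83,0],"twist":0},{"slide":[-0.62,2.21,0],"twist":0},{"slide":[-0.73,2.6,0],"twist":0},{"slide":[-0.84,2.98,0],"twist":0},{"slide":[-0.95,3.37,0],"twist":0},{"slide":[-1.08,3.85,0],"twist":0}]'; cat > st.py <<'E'
from plant import r
from h import *
np.set_printoptions(precision=2,suppress=True)
s=r.sense();f=s["contact_force"];print("local",L(s["position"]),"z",s["position"][2]*1e3,"F x,y,z local",f[:2]@X,f[:2]@Y,f[2],"T",s["torque"],"w",s["width"]*1e3)
E
python3 st.py; python3 -m creep '[{"slide":[0,0,0],"twist":0},{"slide":[0,0,0],"twist":0}]' >/dev/null; python3 st.py
```

```text
clock: 10.5
position: [0.5313, 0.163, 0.0425]
tool_rot: [0.604, 0.797, 0.0, 0.0]
contact_force: [0.5, -1.6, -1.0]
width: 0.0199
local [ -1.06 -39.28] z 42.47002060855607 F x,y,z local 0.03798120933993776 -1.6887457308686555 -0.9621442233114441 T [-0.26 -0.06 -0.02] w 19.85103423501416
local [ -1.38 -38.98] z 42.325027340256256 F x,y,z local -0.9656511398598701 -0.04458955364653877 -0.6279987649250849 T [-0.12  0.04  0.03] w 19.921562674074217
```

```bash
python3 -m creep '[{"slide":[-0.08,0.29,0],"twist":0},{"slide":[-0.16,0.58,0],"twist":0},{"slide":[-0.24,0.87,0],"twist":0},{"slide":[-0.32,1.16,0],"twist":0},{"slide":[-0.38,1.35,0],"twist":0}]' >/dev/null; python3 st.py; python3 -m creep '[{"slide":[-0.05,0.19,0],"twist":0}]'>/dev/null; python3 st.py;  python3 -m creep '[{"slide":[-0.05,0.19,0],"twist":0}]'>/dev/null; python3 st.py
```

```text
local [ -1.18 -25.1 ] z 42.40222581354407 F x,y,z local 0.8080268356986096 -1.2238412586792964 -2.3756294833096656 T [-0.23 -0.14  0.  ] w 19.912806235840094
local [ -1.17 -23.26] z 42.38395102200166 F x,y,z local 0.43238931570943495 -2.0504570827489497 -0.9065323182589515 T [-0.29 -0.02 -0.03] w 19.589809251064608
local [ -1.11 -21.34] z 42.42966450925602 F x,y,z local -0.38524244008970887 -1.0406910964679021 -1.1954605273729308 T [-0.27 -0.04  0.01] w 19.30107278453626
```

```bash
for i in 1 2; do python3 -m creep '[{"slide":[-0.03,0.1,0],"twist":0},{"slide":[-0.05,0.19,0],"twist":0}]'>/dev/null; python3 st.py;done
```

```text
local [ -1.11 -19.42] z 42.40808005284648 F x,y,z local 0.43486085759705545 -1.0964258468360346 -1.2030865847631171 T [-0.31 -0.05 -0.03] w 19.299919524660446
local [ -1.25 -18.04] z 42.37662399499705 F x,y,z local -0.6783268504590743 -3.3890454051078187 -0.5355662038649889 T [-0.69 -0.04 -0.01] w 19.773928391739936
```

```bash
python3 -m creep '[{"slide":[-0.03,0.1,0],"twist":0},{"slide":[-0.03,0.1,0],"twist":0}]'>/dev/null; python3 st.py
```

```text
local [ -1.27 -17.37] z 42.39365675644277 F x,y,z local -0.45859596511991974 -4.52042077936252 -0.294008287430347 T [-1.   -0.02 -0.11] w 19.754658097214218
```

```bash
for i in 1 2 ; do python3 -m creep '[{"slide":[-0.03,0.1,0],"twist":0},{"slide":[-0.03,0.1,0],"twist":0}]'>/dev/null; python3 st.py;done
```

```text
local [ -1.3  -16.82] z 42.43901781697822 F x,y,z local -0.8538402554898081 -6.008917579804171 -0.7490641194853997 T [-1.13 -0.13 -0.08] w 19.293149304126356
local [ -1.29 -16.38] z 42.49001443765747 F x,y,z local -0.7166987053882943 -7.060881687068603 -0.08489806860478744 T [-1.42 -0.21 -0.09] w 19.82288512754713
```

```bash
for i in 1 2 ; do python3 -m creep '[{"slide":[-0.03,0.1,0],"twist":0},{"slide":[-0.05,0.19,0],"twist":0},{"slide":[-0.05,0.19,0],"twist":0}]'>/dev/null; python3 st.py;done
```

```text
local [ -1.3  -15.63] z 42.57005920548022 F x,y,z local -1.4347255453946475 -10.193485602094311 0.6640429039818664 T [-1.78 -0.19 -0.09] w 19.646865489889763
local [ -1.31 -14.82] z 42.63252464282344 F x,y,z local -2.0822571420281415 -12.86923307236825 -0.02485216904150256 T [-2.23 -0.29 -0.12] w 19.824242413547143
```

```bash
python3 -m creep '[{"slide":[0,0,0],"twist":0},{"slide":[0,0,0],"twist":0},{"slide":[0,0,0],"twist":0},{"slide":[0,0,0],"twist":0}]'>/dev/null; python3 st.py; python3 - <<'E'
from plant import r,capture
from h import *
v=capture("wrist");pickle.dump(v,open("w7.pkl","wb"));S=capture("side")
a=cv2.resize(v["img"][0:270,230:410],None,fx=2,fy=2,interpolation=cv2.INTER_CUBIC)
b=cv2.resize(S["img"][170:260,225:315],None,fx=4.4,fy=6,interpolation=cv2.INTER_CUBIC)
cv2.imwrite("pics/w7.png",np.hstack([a,b]))
E
```

```text
local [ -1.3  -14.81] z 42.65866644149918 F x,y,z local -1.8849592991044555 -12.329640726356269 -0.02480196478911556 T [-2.21 -0.34 -0.05] w 19.313884581107114
```

View pics/w7.png

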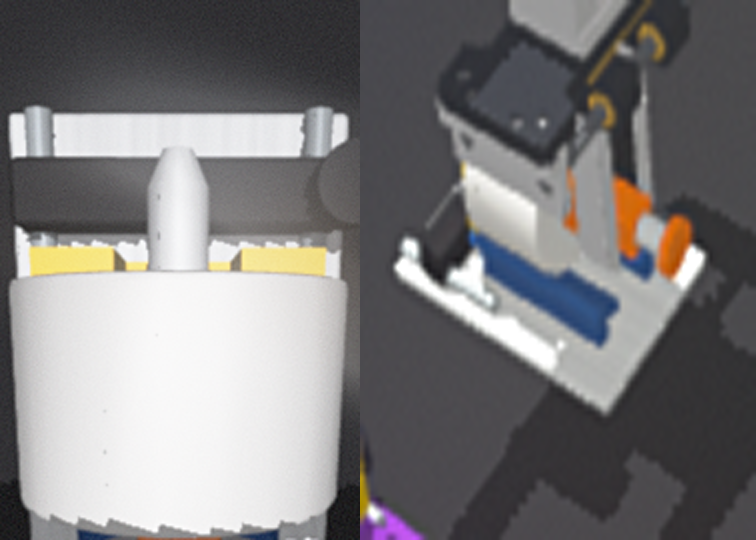

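Home: the tip is through the stop's slot at (178,150) and the roll bears on the yellow stop. I'll ease the push, then lift.

```bash
python3 -m creep '[{"slide":[0.05,-0.19,0],"twist":0},{"slide":[0.11,-0.39,0],"twist":0},{"slide":[0.16,-0.58,0],"twist":0},{"slide":[0.16,-0.58,0],"twist":0}]' - 60 >/dev/null; python3 st.py; python3 -m creep '[{"slide":[0,0,0.1],"twist":0},{"slide":[0,0,0.2],"twist":0},{"slide":[0,0,0.35],"twist":0},{"slide":[0,0,0.5],"twist":0},{"slide":[0,0,0.7],"twist":0},{"slide":[0,0,0.9],"twist":0},{"slide":[0,0,1.1],"twist":0},{"slide":[0,0,1.3],"twist":0},{"slide":[0,0,1.4],"twist":0},{"slide":[0,0,1.4],"twist":0}]'>/dev/null; python3 st.py
```

```text
local [ -1.27 -17.29] z 42.37982739665526 F x,y,z local -0.7595075598196097 -5.266439080668477 -0.7947336656354254 T [-1.07 -0.05 -0.02] w 19.503249113793917
local [ -1.98 -17.15] z 55.119418604746464 F x,y,z local -0.6108009013045401 -5.377169429281711 -5.146424040760431 T [-1.24 -0.3  -0.08] w 19.820513047090945
```

```bash
python3 -m creep '[{"slide":[0.03,-0.1,0.1],"twist":0},{"slide":[0.05,-0.19,0.2],"twist":0},{"slide":[0.08,-0.29,0.3],"twist":0},{"slide":[0.11,-0.39,0.4],"twist":0},{"slide":[0.12,-0.43,0.6],"twist":0},{"slide":[0.12,-0.43,0.9],"twist":0},{"slide":[0.12,-0.43,1.3],"twist":0},{"slide":[0.12,-0.43,1.7],"twist":0}]'>/dev/null; python3 st.py;  python3 -m creep '[{"slide":[0,0,0.5],"twist":0},{"slide":[0,0,1.1],"twist":0},{"slide":[0,0,1.8],"twist":0},{"slide":[0,0,2.5],"twist":0},{"slide":[0,0,3.3],"twist":0},{"slide":[0,0,4.1],"twist":0},{"slide":[0,0,4.8],"twist":0},{"slide":[0,0,5.4],"twist":0},{"slide":[0,0,5.8],"twist":0},{"slide":[0,0,5.8],"twist":0}]'>/dev/null; python3 st.py; python3 - <<'E'
from plant import r,capture
from h import *
v=capture("wrist");pickle.dump(v,open("w8.pkl","wb"));S=capture("side");pickle.dump(S,open("s8.pkl","wb"))
a=cv2.resize(v["img"][0:400,200:440],None,fx=1.35,fy=1.35)
b=cv2.resize(S["img"][110:240,220:320],None,fx=4.15,fy=4.15,interpolation=cv2.INTER_CUBIC)
cv2.imwrite("pics/w8.png",np.hstack([a,b[:540]]) if b.shape[0]>=540 else np.hstack([a[:b.shape[0]],b]))
E
```

```text
local [ -0.93 -20.71] z 74.00638676636105 F x,y,z local -0.041486622341129764 0.6660864060111397 -3.0605696102923003 T [-0.2   0.01 -0.01] w 19.74642199209912
local [ -0.68 -20.96] z 132.2372732442935 F x,y,z local 0.3839169207926496 -0.3960768659867998 -2.8801562059119985 T [-0.14  0.05  0.01] w 19.676831322970337
```

View pics/w8.png

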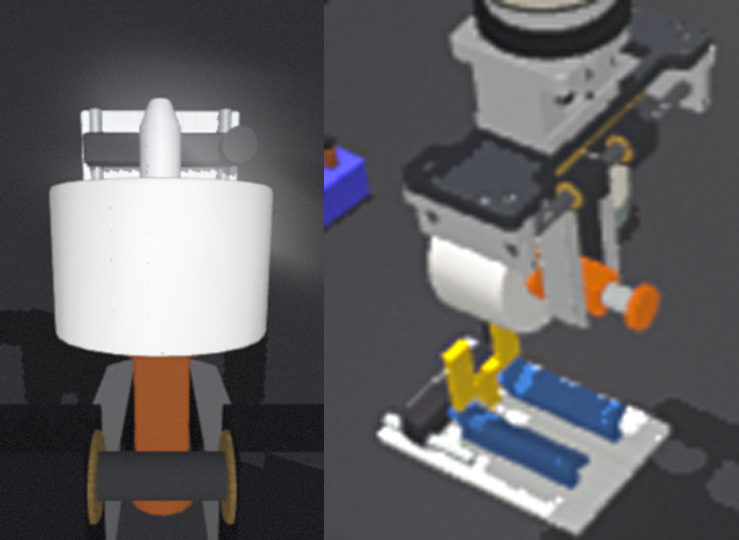

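The roll hangs home against the flange, and the exposed tip length is unchanged from the pressed state (about 61 px in both). I'll carry it over the holder, starting gently.

```bash
python3 -m creep '[{"slide":[-0.01,-0.3,0],"twist":-0.2},{"slide":[-0.03,-0.9,0],"twist":-0.6},{"slide":[-0.06,-1.8,0],"twist":-1.1},{"slide":[-0.1,-3,0],"twist":-1.9},{"slide":[-0.14,-4.5,0],"twist":-2.8},{"slide":[-0.2,-6.3,0],"twist":-3.9},{"slide":[-0.26,-8.3,0],"twist":-5.1},{"slide":[-0.33,-10.5,0],"twist":-6.5},{"slide":[-0.4,-12.8,0],"twist":-7.9},{"slide":[-0.48,-15.2,0],"twist":-9.4}]' >/dev/null; python3 -m creep '[{"slide":[-0.08,-2.5,0],"twist":-1.6},{"slide":[-0.16,-5,0],"twist":-3.1},{"slide":[-0.24,-7.5,0],"twist":-4.7},{"slide":[-0.31,-10,0],"twist":-6.2},{"slide":[-0.39,-12.5,0],"twist":-7.8},{"slide":[-0.47,-15,0],"twist":-9.3},{"slide":[-0.55,-17.5,0],"twist":-10.9},{"slide":[-0.63,-20,0],"twist":-12.4},{"slide":[-0.71,-22.5,0],"twist":-14},{"slide":[-0.78,-25,0],"twist":-15.5}]'>/dev/null; python3 -m creep '[{"slide":[-0.06,-1.8,0],"twist":-1.2},{"slide":[-0.1,-2.9,0],"twist":-1.9},{"slide":[-0.12,-3.5,0],"twist":-2.3},{"slide":[-0.12,-3.8,0],"twist":-2.4},{"slide":[-0.12,-3.8,0],"twist":-2.4},{"slide":[-0.12,-3.8,0],"twist":-2.4},{"slide":[-0.12,-3.8,0],"twist":-2.4}]'; python3 - <<'E'
from plant import r,capture
from h import *
np.set_printoptions(precision=2,suppress=True)
s=r.sense();q=s["tool_rot"];print(s["position"]*1e3,s["contact_force"],s["torque"],np.degrees(np.arctan2(2*q[1]**2-1,2*q[0]*q[1])))
v=capture("wrist");pickle.dump(v,open("w9.pkl","wb"))
# compare with w8: column profile along the rod (tip / roll front row)
for n in("w7","w8","w9"):
    im=pickle.load(open(n+".pkl","rb"))["img"][:,:,:].astype(int)
    h=cv2.cvtColor(im.astype(np.uint8),cv2.COLOR_BGR2HSV);o=cv2.inRange(h,(5,150,60),(20,255,255))[250:400,280:360]
    y,x=np.nonzero(o);print(n,"orange top row",250+np.percentile(y,1),"mean col",280+x.mean(),len(y),im[60:140:4,319].sum(1)//3)
E
```

```text
clock: 19.5
position: [0.5127, -0.2586, 0.1315]
tool_rot: [0.775, 0.632, 0.0, -0.0]
contact_force: [0.8, -0.1, -2.2]
width: 0.02
[ 512.68 -258.61  131.47] [ 0.76 -0.07 -2.17] [-0.18  0.14 -0.02] -11.604837200184559
w7 orange top row 270.0 mean col 319.37380717341233 3039 [231 231 235 231 228 232 237 242 242 242 243 246 246 248 246 247 246 246
 245 228]
w8 orange top row 265.0 mean col 319.39253499222394 3215 [ 87  89  96 135 227 235 240 243 243 244 245 248 247 247 248 249 248 249
 231 250]
w9 orange top row 265.0 mean col 319.40055762081784 3228 [ 76  78  83 129 231 236 241 244 246 246 247 249 249 250 250 250 250 250
 235 251]
```

```bash
python3 -m creep '[{"slide":[0,0,-0.4],"twist":0},{"slide":[0,0,-1.2],"twist":0},{"slide":[0,0,-2.2],"twist":0},{"slide":[0,0,-3.2],"twist":0},{"slide":[0,0,-4.2],"twist":0},{"slide":[0,0,-5],"twist":0},{"slide":[0,0,-5.6],"twist":0},{"slide":[0,0,-6.1],"twist":0},{"slide":[0,0,-6.5],"twist":0},{"slide":[0,0,-6.9],"twist":0}]'; python3 -m creep '[{"slide":[0,0,-0.4],"twist":0},{"slide":[0,0,-0.8],"twist":0},{"slide":[0,0,-1.1],"twist":0},{"slide":[0,0,-1.4],"twist":0},{"slide":[0,0,-1.6],"twist":0},{"slide":[0,0,-1.8],"twist":0},{"slide":[0,0,-1.8],"twist":0},{"slide":[0,0,-1.8],"twist":0}]'; python3 -m creep '[{"slide":[0,0,-0.1],"twist":0},{"slide":[0,0,-0.1],"twist":0}]'
```

```text
clock: 20.55
position: [0.5127, -0.2595, 0.0624]
tool_rot: [0.775, 0.632, 0.0, 0.0]
contact_force: [-0.7, 0.6, -3.1]
width: 0.0193
clock: 21.35
position: [0.5126, -0.2594, 0.0445]
tool_rot: [0.775, 0.632, 0.0, 0.0]
contact_force: [0.1, 0.0, -3.0]
width: 0.0195
clock: 21.55
position: [0.5125, -0.2594, 0.0434]
tool_rot: [0.775, 0.632, 0.0, 0.0]
contact_force: [-0.5, 0.3, -3.8]
width: 0.0195
```

```bash
for i in 1 2 3; do python3 -m creep '[{"slide":[0,0,-0.1],"twist":0},{"slide":[0,0,-0.1],"twist":0}]'|sed -n '2p;4p';done; python3 -m creep '[{"slide":[0,0,0],"twist":0},{"slide":[0,0,0],"twist":0}]'|sed -n '2p;4p'
```

```text
position: [0.5124, -0.2593, 0.0423]
contact_force: [0.3, 0.3, -2.8]
position: [0.5124, -0.2593, 0.0412]
contact_force: [0.5, -0.5, -2.6]
position: [0.5126, -0.2594, 0.0408]
contact_force: [-0.0, 0.5, -1.7]
position: [0.5126, -0.2594, 0.0408]
contact_force: [-1.1, 0.6, -0.3]
```

```bash
python3 -m creep '[{"slide":[0,0,-0.1],"twist":0},{"slide":[0,0,-0.1],"twist":0}]'|sed -n '2p;4p'; python3 - <<'E'
from plant import r
import numpy as np
s=r.sense();print(s["position"],s["contact_force"],s["torque"])
E
python3 -m creep '[{"slide":[0,0,0],"twist":0},{"slide":[0,0,0],"twist":0}]' - 15 |tail -2; python3 -m creep '[{"slide":[0,0,0],"twist":0},{"slide":[0,0,0],"twist":0},{"slide":[0,0,0],"twist":0},{"slide":[0,0,0],"twist":0},{"slide":[0,0,0],"twist":0}]' 0.6
```

```text
position: [0.5127, -0.2595, 0.0406]
contact_force: [-3.2, 1.9, 4.9]
[ 0.51267306 -0.25948527  0.04064789] [-3.23275974  1.91477507  4.87288102] [0.17063685 0.55477998 0.01230167]
contact_force: [-2.4, 0.7, 5.4]
width: 0.0202
clock: 23.25
position: [0.5125, -0.2594, 0.0392]
tool_rot: [0.775, 0.632, 0.0, -0.0]
contact_force: [-0.3, 0.5, 0.1]
width: 0.055
```

```bash
python3 -m creep '[{"slide":[0,0,0.5],"twist":0},{"slide":[0,0,1.5],"twist":0},{"slide":[0,0,4],"twist":0},{"slide":[0,0,8],"twist":0},{"slide":[0,0,12],"twist":0},{"slide":[0,0,15],"twist":0},{"slide":[-0.5,-2,16],"twist":0},{"slide":[-0.5,-2,16],"twist":0},{"slide":[-0.5,-2,16],"twist":0},{"slide":[-0.5,-2,16],"twist":0}]'; python3 - <<'E'
from plant import capture
from h import *
v=capture("wrist");S=capture("side");C=capture("scene");pickle.dump((v,S,C),open("f.pkl","wb"))
a=cv2.resize(v["img"][0:300,190:450],None,fx=1.5,fy=1.5,interpolation=cv2.INTER_CUBIC)
b=cv2.resize(S["img"][260:380,355:475],(390,450),interpolation=cv2.INTER_CUBIC)
cv2.imwrite("pics/f.png",np.hstack([a,b]))
o=pickle.load(open("v0.pkl","rb"))
for n,w in(("side",S),("scene",C)):
    d=cv2.absdiff(o[n]["img"],w["img"]).max(2)
    for m,p in(("side",{"spare":(386,226),"core":(304,291),"amber":(545,330),"clear":(281,145),"beaker":(360,172),"spat":(466,266)}),("scene",{"spare":(357,293),"core":(286,244),"amber":(250,396),"clear":(429,208),"beaker":(414,268),"spat":(325,358)})):
        if m==n: print(n,{k:float(np.percentile(d[y-18:y+18,x-18:x+18],98)) for k,(x,y) in p.items()})
E
```

```text
clock: 24.25
position: [0.507, -0.2784, 0.1979]
tool_rot: [0.775, 0.632, -0.0, -0.001]
contact_force: [0.3, 0.5, -0.9]
width: 0.0569
side {'spare': 4.0, 'core': 4.0, 'amber': 4.0, 'clear': 171.0999999999999, 'beaker': 156.0, 'spat': 171.0}
scene {'spare': 3.0, 'core': 4.0, 'amber': 3.0, 'clear': 3.0, 'beaker': 3.0, 'spat': 3.0}
```

View pics/f.png

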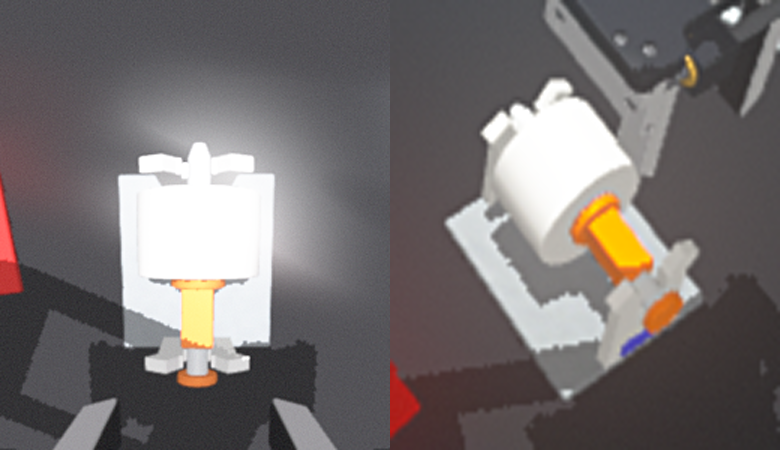

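```bash
python3 - <<'E'
from h import *
np.set_printoptions(precision=1,suppress=True)
v=pickle.load(open("f.pkl","rb"))[0]
O=np.array([.5199,-.2277]);a=np.radians(-11.6);Y=np.array([-np.sin(a),np.cos(a)]);X=np.array([Y[1],-Y[0]])
for n,q,z in(("tip",(199,143),.061),("roll front top",(198,186),.096),("roll rear top",(198,279),.096),("handle rear top",(196,346),.07),("end disc back",(197,380),.06)):
    p=plane(v,(190+q[0]/1.5,q[1]/1.5),z)[:2]-O;print(n,p@X*1e3,p@Y*1e3)
from plant import ticket;print(ticket.sign_off())
E
```

```text
tip 1.1619238252238706 71.93402114620699
roll front top 0.39083823085520053 44.08883138365926
roll rear top 0.40184146203850424 -5.143155879161207
handle rear top -0.706915472748015 -48.56927792711509
end disc back -0.05049022681873419 -73.4829475561836
the job is handed in; nothing more can be done
None
```

The job is done and handed in after about 24 s of robot time, out of the 64 s allowed. The loaded spindle lies in both holder slots with the roll on it, and the gripper is clear.

- **Press against the stop:** The wrist read 12.3–12.9 N along the axis, held for about half a second. That figure includes the roll's friction in the cradle, so I estimate 9–12 N on the stop itself, inside the 7–18 N limits.
- **Lift and carry:** The exposed rod length in the wrist images was the same before the lift (about 61 px), after it and above the holder, so the roll stayed home. It did not touch the bench.
- **Final position:** Measured along the holder's axis, the tip is at +72 mm, the roll from −5 to +44 mm and the handle's rear at −49 mm. The nominal values are +72, −6 to +44 and −50, so the roll is home against the flange to within about 1 mm.
- **Laying in:** When I lowered the last millimetre, the upward force reached about 5 N with a sideways force of about 3 N. Both went to about zero once I let go.
- **Other objects:** All the listed bystanders look unchanged in the scene camera. In the side camera three of them (clear bottle, beaker, spatula) differ, most likely because the arm was in front of them.

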